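Screw the dispenser's spout round over the mixing cup

ROBOT

A 7-joint arm with a two-finger parallel gripper is mounted at the origin on a cart in front of the work surface, level with it; the furniture and walls round the work are solid. World frame = base frame: x ahead of the robot, y to its left, z up, the work surface at z = 0. Lengths are in mm, angles in rad, forces in N, time in s.
With the tool pointing down it reaches from about 400 to 875 mm from the base axis. Payload 4.4 kg.
Tool frame: the origin (TCP) lies between the finger pads; the fingertips stand 22 mm ahead of it and the grasp point (between the pads) lies 3 mm ahead of it; z points along the fingers, y is the line along which they close (so a half turn about z gives the same grasp; the last joint's range is limited). The gripper opens to 85 mm and grips with 20 to 120 N. Pads are 22 mm wide; open, the fingers measure 114 mm over their backs; the gripper's body (76 mm by 85 mm) begins 54 mm behind the grasp point. The pads swing forward as they close: fully open they stand 13 mm farther back than shut.
Start: joints at [1.172, 0.628, 0.038, 1.517, -0.027, 0.996, -0.02], TCP at [212.377, -614.34, 231.313] pointing down, gripper open.
Joint ranges: [-3.06, 3.06], [-0.37, 2.12], [-1.25, 1.32], [0.18, 2.47], [-1.1, 4.24], [0.23, 1.98], [-2.94, 2.94]. Speed limits (rad/s): [2.57, 2.57, 3.14, 3.14, 3.14, 3.14, 3.14].

INTERFACE

Orientations are given as [roll, pitch, yaw] about the fixed x, y, z axes, in that order (R = Rz(yaw) Ry(pitch) Rx(roll)).
In Python, from cell import ctrl gives the robot as it stands.
- The arm moves only by the tool step_arm, never from a script. Its argument "plan" is a list of rows, each an object of numbers: "dx", "dy", "dz": the shift along the tool's x, y, z scaled (see below); "ax", "ay", "az": the turn, a rotation vector about the tool's x, y, z scaled (see below); "gripper": the opening, from 0 (shut) to 1 (fully open). A call has 1 to 20 rows; each row shifts and turns the commanded pose from where the row before left it, along the tool's axes as they then stand; what a row does not reach is not made up. The controller multiplies each number of a shift by 0.3 m and each number of a turn by 90 degrees. A row lasts 1/8 s, in which the tool goes at most 62.5 mm and 10.7 degrees, less where a joint would pass 70% of its speed; a pose out of reach is approached as far as the arm can. A call with a number of a shift or a turn outside -1 to 1 is refused whole. A call with a gripper value outside its range is refused whole. The fingers move at their own pace and stop on an object; the grip force is fixed at half the most. Time passes only in rows, so rows that do not move let the fingers close. It gives the time, the measured TCP pose, the force, the opening and the grip force at its end, in the units of the state.
- ctrl.read_state(): the state, without advancing time (a new reading comes with each control period).
- ctrl.get_image(name): name is "side" or "top" or "wrist"; returns a dict with "color" (420x560x3 uint8, red, green, blue), "range_z" (420x560 float32, mm along the optical axis (not along the pixel's ray), 0 where there is no reading), "fx", "fy", "cx", "cy" (pixels), "k1" (the pictures are not rectified: a ray, as slopes to the right and down, at radius r is drawn at 1 + k1 r^2 times it, then the intrinsics apply), "T" (4x4, takes a point from camera to world coordinates); the wrist camera has in their place "T_tool_cam" (4x4, takes a point from camera to tool coordinates, whose origin is the TCP and whose axes are the flange's). Camera axes: x right, y down, z forward; pixel columns grow to the right and rows downward; lengths in mm; the calibration is good to about 2 mm. A picture is of the moment at which its call begins: read the wrist's pose just before it.
- ctrl.finish_job(): hands the job in; it is judged then, once.
The state is a dict: "clock": time; "qpos": joint angles; "qd": joint speeds; "tau": joint torques, N m; "eef_pos": TCP position; "tool_rot": TCP orientation; "force": force on the tool from outside, world axes, zero at the start; "torque": the same for the moment, N m; "width": finger opening in mm; "gripper_force": force on a finger pad.
Only numpy, scipy, OpenCV 4.12 (cv2) and the standard library are available. Lean on these libraries where they do the work, as an engineer would, in place of code of your own. Each camera call takes 0.05 s, during which the arm holds its last target. There are 200 camera calls.

TASK

The spout head of the dispenser is not screwed far enough yet: take its wing grip and screw the head clockwise (seen from above) until the mouth of the spout stands over the middle of the round mixing cup, then let go. Leave the cup standing where it is, and do not unscrew the head.

Things in the scene. Friction and masses are not known exactly. Their poses are not given: they have to be found in the camera images.
- spout_head (a joint): Screw joint (rad, vertical axis) of the white spout head; grows as the head is screwed on, clockwise from above. Starts at 0.25 to 0.85; the spout is over the cup after 0.4 to 1.5 rad more. No stop or click there: it would turn on past the cup. The thread lowers the head 1 mm per rad. Turning takes about 0.12 N m; it stays where it is left.
- head_grip (a point): On the turning axis, in the wing grip, 14 mm below its top: the place to grasp. Grip: upright white bar 56 long, 14 thick, 40 high, top 157 mm above the table, on a ribbed head 54 across (its flat top 26 mm below this point). x runs along the bar to the spout side, y across it, z up. The grey canister below, 66 across, is bolted down. A brown jar with a plain cap is not meant.
- spout_mouth (a point): Centre of the spout's downward opening, 19 mm across outside, at the end of the white spout arm that leaves the head along the bar; 90 mm from the turning axis and about 85 mm above the table. It turns with the head.
- cup_mouth (a point): Centre of the open mouth (rim height) of the round smooth-walled mixing cup, 89 mm across and 62 mm high, standing loose on the table 84 to 95 mm from the turning axis (centre to centre). z up. The rough open plaster pot beside it is not meant.
Mind the look-alikes: they are no part of the job. Of the things that look like the part that bears cup_mouth, the middle-sized one is meant.

How it is judged (in metres and radians):
At the end, for the whole second after the job is handed in: The spout's mouth is within 20 mm (horizontally) of the centre of the mixing cup's mouth, the head is at rest, and the cup stands upright within 15 mm of where it stood (horizontal distance between spout_mouth and cup_mouth below 0.02 m and velocity of joint spout_head between -0.05 and 0.05 rad/s and angle between cup_mouth's own z axis and vertical below 0.15 rad and distance of cup_mouth from where it was at the start of the episode below 0.015 m); the robot touches nothing.
It fails at once if the mixing cup is shifted by more than 15 mm (distance of cup_mouth from where it was at the start of the episode above 0.015 m).
It fails at once if the head is unscrewed (its joint value falls below -0.3) (value of joint spout_head below -0.3 rad).
It also fails if it takes over 32 s, if anything falls off the work surface, if the arm or the gripper's body presses on something with over 40 N, if the wrist force passes 120 N, or if a joint passes its speed limit or range.

## Working session

There is one attempt and no reset: what is moved stays moved. The work goes in short steps, Python scripts to look and compute and a tool call to move; the robot and the scene stay as the last step left them, time stands still between calls to the robot, and variables do not carry over. Pictures are saved under pics/ and viewed, at most 10 in all, crops included, and the job is handed in when it is done.

Besides the shell and the picture viewer there is one more tool, called after ">>>" by a JSON object that holds its "method" and its "body", one argument or row to a line. step_arm: Moves the arm, as the interface text tells. Shifts and turns lie within -1 to 1; 1 stands for 0.3 m of shift or 90 degrees of turn. Its arguments: {"type":"object","properties":{"plan":{"type":"array"}},"required":["plan"]}

```bash
mkdir -p pics; cat > h.py <<'E'
import numpy as np,cv2
from cell import ctrl
from scipy.spatial.transform import Rotation as R
def grab(n):
    s=ctrl.read_state(); im=ctrl.get_image(n)
    if n=="wrist":
        T=np.eye(4);T[:3,:3]=R.from_euler('xyz',s['tool_rot']).as_matrix();T[:3,3]=s['eef_pos'];im['T']=T@np.array(im['T_tool_cam'])
    return im
def cloud(im):
    h,w=im['range_z'].shape
    v,u=np.mgrid[:h,:w].astype(np.float64)
    K=np.array([[im['fx'],0,im['cx']],[0,im['fy'],im['cy']],[0,0,1.]])
    p=cv2.undistortPoints(np.stack([u.ravel(),v.ravel()],1)[:,None],K,np.array([im['k1'],0,0,0.]))[:,0]
    z=im['range_z'].ravel()
    P=np.c_[p*z[:,None],z]@np.array(im['T'])[:3,:3].T+np.array(im['T'])[:3,3]
    P[z==0]=np.nan
    return P.reshape(h,w,3)
E
python3 - <<'E'
from h import *
for n in("top","side"):
    im=grab(n);cv2.imwrite(f"pics/{n}0.png",im['color'][...,::-1]);np.savez(f"{n}0",c=im['color'],P=cloud(im))
s=ctrl.read_state();print(s)
E
```

```text
{'clock': 0.1, 'qpos': array([ 1.17221791,  0.62925304,  0.03846958,  1.51823951, -0.02699256,
        0.99631434, -0.01996904]), 'qd': array([ 2.17614724e-03, -1.33899092e-03,  2.72485215e-03, -1.33323162e-03,
        5.47150987e-05,  5.34886223e-04, -2.58588957e-03]), 'tau': array([ 3.70988317e-03, -5.64538229e+01,  1.23028859e+00, -1.93976158e+01,
        1.11961717e-02,  5.37589513e-03, -5.45375926e-06]), 'eef_pos': array([ 212.16998659, -613.8162275 ,  230.49100385]), 'tool_rot': array([-3.13989747e+00,  3.73017750e-05,  3.32794025e-01]), 'force': array([-0.68266272, -0.47126372, -0.2413702 ]), 'torque': array([ 0.01881563,  0.00583707, -0.03457172]), 'gripper_force': 0.0, 'width': 85.43093388574587}
```

View pics/top0.png

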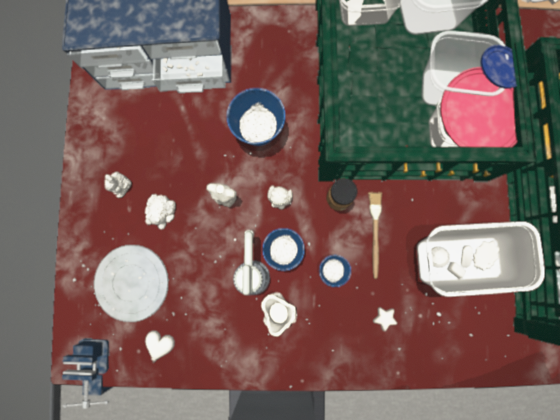

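View pics/side0.png

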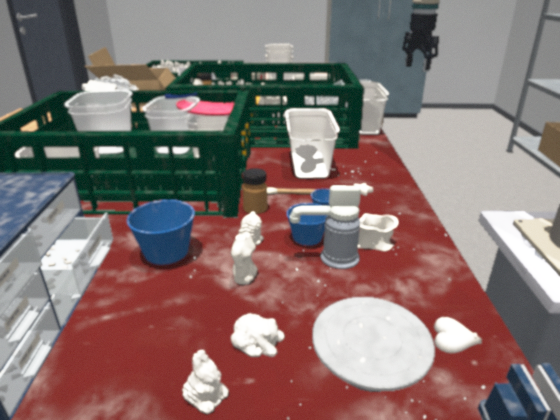

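Top view: the blue cups are at (256,118) large, (284,249) middle and (335,270) small, with the plaster pot at (279,315). The white head with its bar is at (250,278), its spout mouth near (249,235), and the brown jar at (342,193) is the decoy. I choose the middle cup (284,249) and the head at (250,278), then measure them and check in a crop.

```bash
python3 - <<'E'
from h import *
d=np.load("top0.npz");P=d['P'];c=d['c'].astype(int)
cv2.imwrite("pics/crop0.png",cv2.resize(d['c'][190:340,190:370,::-1],None,fx=4,fy=4,interpolation=cv2.INTER_CUBIC))
for n,(u,v) in dict(head=(250,278),cup=(284,249),big=(256,118),small=(335,270),mouth=(249,235),arm=(249,250)).items(): print(n,P[v,u].round(1))
w=np.zeros(P.shape[:2],bool);w[215:300,225:310]=1
bar=w&(P[...,2]>147)&(P[...,2]<165);X=P[bar];
r=cv2.minAreaRect(X[:,:2].astype(np.float32));print("bar",len(X),r,X.mean(0))
head=w&(P[...,2]>108)&(P[...,2]<125);print("headtop",head.sum(),cv2.minEnclosingCircle(P[head][:,:2].astype(np.float32)))
v,u=np.where(w&(P[...,2]>80)); 
arm=w&(P[...,2]>80)&(P[...,2]<112);A=P[arm];A=A[A[:,0]>P[278,250,0]+30];print("arm",len(A),A.min(0),A.max(0))
blue=(c[...,2]>c[...,0]+30)
for n,(u,v,k) in dict(cup=(284,249,26),big=(256,118,36),small=(335,270,20)).items():
    m=np.zeros_like(w);m[v-k:v+k,u-k:u+k]=1
    m&=blue&(P[...,2]>20); zt=np.nanpercentile(P[m][:,2],95);m&=P[...,2]>zt-6
    x=P[m][:,:2];A_=np.c_[2*x,np.ones(len(x))];s=np.linalg.lstsq(A_,(x**2).sum(1),rcond=None)[0]
    print(n,zt,len(x),s[:2],np.sqrt(s[2]+s[0]**2+s[1]**2),cv2.minEnclosingCircle(x.astype(np.float32)))
E
```

```text
head [508.2  28.5 134.3]
cup [568.6 -35.9   9.7]
big [872.2  28.8  16.4]
small [ 521.8 -149.2    8.3]
mouth [592.9  33.5 109. ]
arm [562.8  33.  111.6]
bar 219 ((506.8869323730469, 35.44386672973633), (52.379947662353516, 13.89694881439209), 0.9021027684211731) [506.39192336  35.06616457 154.35239021]
headtop 583 ((538.4608764648438, 33.93171691894531), 58.659122467041016)
arm 122 [538.98462463  26.68063876  87.88532542] [604.25524876  45.51000694 111.99126285]
cup 62.0249566609101 198 [566.66881375 -34.25491677] 42.19504411868964 ((566.3430786132812, -34.09465408325195), 44.28218078613281)
big 88.03037421977122 351 [851.3428743   24.39124472] 60.61629122412233 ((851.985595703125, 24.948881149291992), 63.5521125793457)
small 47.638651148293945 115 [ 521.64879069 -144.34167795] 31.51703359825036 ((522.1100463867188, -144.5469207763672), 33.38219451904297)
```

View pics/crop0.png

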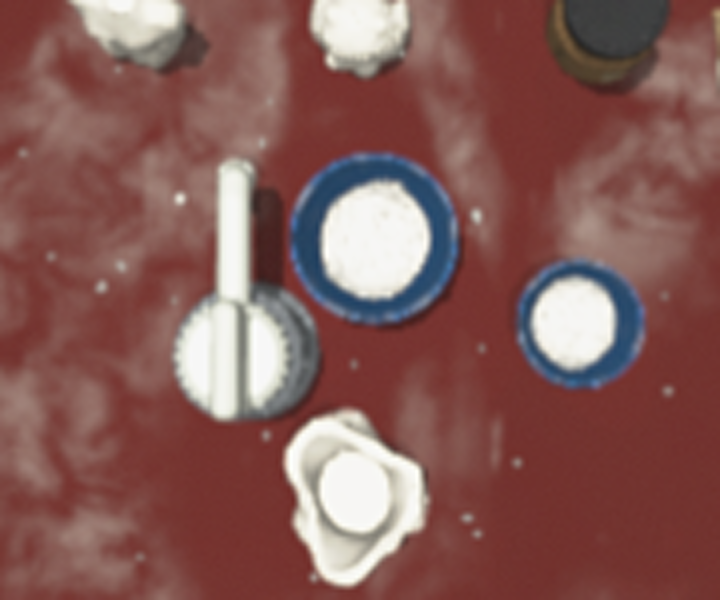

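The crop confirms it: middle cup rim centred near (375,238), head and bar near (230,355), spout pointing up. It needs about 50° clockwise. Axis is at about (507,35) and cup at about (566,-34). Moving above the head now.

>>> {"method": "step_arm", "body": {
  "plan": [
    {"dx":0.102,"dy":-0.108},
    {"dx":0.102,"dy":-0.108},
    {"dx":0.102,"dy":-0.108},
    {"dx":0.102,"dy":-0.108},
    {"dx":0.102,"dy":-0.108},
    {"dx":0.102,"dy":-0.108},
    {"dx":0.102,"dy":-0.108},
    {"dx":0.102,"dy":-0.108},
    {"dx":0.102,"dy":-0.108},
    {"dx":0.102,"dy":-0.108},
    {"dx":0.102,"dy":-0.108},
    {"dx":0.102,"dy":-0.108},
    {"dx":0.102,"dy":-0.108},
    {"dx":0.102,"dy":-0.108},
    {"dx":0.102,"dy":-0.108},
    {"dx":0.102,"dy":-0.108},
    {"az":0.071},
    {"az":0.071},
    {"az":0.071},
    {"az":0}
  ]
}}

```text
invalid input
```

```bash
cat > m.py <<'E'
from h import *
import sys
s=ctrl.read_state();print(s['clock'],s['eef_pos'].round(1),s['tool_rot'].round(3),s['qpos'].round(2),s['width'])
def meas(im):
    P=cloud(im);x,y,z=P[...,0],P[...,1],P[...,2]
    near=np.hypot(x-507,y-35)<34
    b=P[near&(z>147)&(z<165)]
    if len(b)>20: r=cv2.minAreaRect(b[:,:2].astype(np.float32));print("bar",len(b),r,b[:,2].mean())
    return P
if __name__=="__main__":
    for n in sys.argv[1:]:
        im=grab(n);P=meas(im);cv2.imwrite(f"pics/{n}_{s['clock']:.1f}.png",im['color'][...,::-1])
        d=np.hypot(P[...,0]-507,P[...,1]-35);A=P[(d>45)&(d<105)&(P[...,2]>95)&(P[...,2]<120)]
        if len(A)>10: m=np.median(A,0);print(n,"arm",len(A),m,np.degrees(np.arctan2(m[1]-35,m[0]-507)))
E
python3 m.py top wrist; ls pics
```

```text
0.1 [ 212.2 -613.8  230.5] [-3.14   0.     0.333] [ 1.17  0.63  0.04  1.52 -0.03  1.   -0.02] 85.43093388574587
bar 219 ((506.8312072753906, 35.40870666503906), (52.47222137451172, 13.647207260131836), 0.2830335199832916) 154.4335809993189
top arm 194 [576.59995387  35.15209194 111.76467706] 0.12520428761758318
crop0.png
side0.png
top0.png
top_0.1.png
wrist_0.1.png
```

The input was refused; probably every row needs all the fields.

>>> {"method": "step_arm", "body": {
  "plan": [
    {"dx":0.102,"dy":-0.108,"dz":0,"ax":0,"ay":0,"az":0,"gripper":1},
    {"dx":0.102,"dy":-0.108,"dz":0,"ax":0,"ay":0,"az":0,"gripper":1},
    {"dx":0.102,"dy":-0.108,"dz":0,"ax":0,"ay":0,"az":0,"gripper":1},
    {"dx":0.102,"dy":-0.108,"dz":0,"ax":0,"ay":0,"az":0,"gripper":1},
    {"dx":0.102,"dy":-0.108,"dz":0,"ax":0,"ay":0,"az":0,"gripper":1},
    {"dx":0.102,"dy":-0.108,"dz":0,"ax":0,"ay":0,"az":0,"gripper":1},
    {"dx":0.102,"dy":-0.108,"dz":0,"ax":0,"ay":0,"az":0,"gripper":1},
    {"dx":0.102,"dy":-0.108,"dz":0,"ax":0,"ay":0,"az":0,"gripper":1},
    {"dx":0.102,"dy":-0.108,"dz":0,"ax":0,"ay":0,"az":0,"gripper":1},
    {"dx":0.102,"dy":-0.108,"dz":0,"ax":0,"ay":0,"az":0,"gripper":1},
    {"dx":0.102,"dy":-0.108,"dz":0,"ax":0,"ay":0,"az":0,"gripper":1},
    {"dx":0.102,"dy":-0.108,"dz":0,"ax":0,"ay":0,"az":0,"gripper":1},
    {"dx":0.102,"dy":-0.108,"dz":0,"ax":0,"ay":0,"az":0,"gripper":1},
    {"dx":0.102,"dy":-0.108,"dz":0,"ax":0,"ay":0,"az":0,"gripper":1},
    {"dx":0.102,"dy":-0.108,"dz":0,"ax":0,"ay":0,"az":0,"gripper":1},
    {"dx":0.102,"dy":-0.108,"dz":0,"ax":0,"ay":0,"az":0,"gripper":1},
    {"dx":0,"dy":0,"dz":0,"ax":0,"ay":0,"az":0.071,"gripper":1},
    {"dx":0,"dy":0,"dz":0,"ax":0,"ay":0,"az":0.071,"gripper":1},
    {"dx":0,"dy":0,"dz":0,"ax":0,"ay":0,"az":0.071,"gripper":1},
    {"dx":0,"dy":0,"dz":0,"ax":0,"ay":0,"az":0,"gripper":1}
  ]
}}

```text
clock: 2.7
eef_pos: [505.7, 35.7, 231.3]
tool_rot: [3.141, 0.0, -0.0]
force: [0.0, 0.9, 1.2]
width: 85.2
gripper_force: 0.0
```

```bash
python3 m.py top wrist; ls pics
```

```text
2.7 [505.7  35.7 231.3] [ 3.141  0.    -0.   ] [-0.16  0.43  0.04  1.91 -0.02  0.81 -1.67] 85.24650434775708
top arm 192 [575.69142622  35.23579544 111.91594933] 0.19667709619184015
bar 1699 ((507.3767395019531, 35.27794647216797), (54.70189666748047, 13.990978240966797), 0.4144691228866577) 155.38818255884587
wrist arm 1586 [577.36050864  35.69883075 113.04104069] 0.5690512630073603
crop0.png
side0.png
top0.png
top_0.1.png
top_2.7.png
wrist_0.1.png
wrist_2.7.png
```

>>> {"method": "step_arm", "body": {
  "plan": [
    {"dx":0.005,"dy":0,"dz":0.08,"ax":0,"ay":0,"az":0,"gripper":1},
    {"dx":0,"dy":0,"dz":0.08,"ax":0,"ay":0,"az":0,"gripper":1},
    {"dx":0,"dy":0,"dz":0.08,"ax":0,"ay":0,"az":0,"gripper":1},
    {"dx":0,"dy":0,"dz":0.043,"ax":0,"ay":0,"az":0,"gripper":1},
    {"dx":0,"dy":0,"dz":0,"ax":0,"ay":0,"az":0,"gripper":1},
    {"dx":0,"dy":0,"dz":0,"ax":0,"ay":0,"az":0,"gripper":0},
    {"dx":0,"dy":0,"dz":0,"ax":0,"ay":0,"az":0,"gripper":0},
    {"dx":0,"dy":0,"dz":0,"ax":0,"ay":0,"az":0,"gripper":0},
    {"dx":0,"dy":0,"dz":0,"ax":0,"ay":0,"az":0,"gripper":0},
    {"dx":0,"dy":0,"dz":0,"ax":0,"ay":0,"az":0,"gripper":0},
    {"dx":0,"dy":0,"dz":0,"ax":0,"ay":0,"az":0,"gripper":0},
    {"dx":0,"dy":0,"dz":0,"ax":0,"ay":0,"az":0,"gripper":0},
    {"dx":0,"dy":0,"dz":0,"ax":0,"ay":0,"az":0,"gripper":0}
  ]
}}

```text
clock: 4.42
eef_pos: [507.5, 35.2, 146.9]
tool_rot: [3.141, -0.001, -0.002]
force: [-0.2, -1.2, 6.5]
width: 12.2
gripper_force: 61.7
```

Gripped. Turning about 50° clockwise while following the thread down.

>>> {"method": "step_arm", "body": {
  "plan": [
    {"dx":0,"dy":0,"dz":0.0003,"ax":0,"ay":0,"az":0.055,"gripper":0},
    {"dx":0,"dy":0,"dz":0.0003,"ax":0,"ay":0,"az":0.055,"gripper":0},
    {"dx":0,"dy":0,"dz":0.0003,"ax":0,"ay":0,"az":0.055,"gripper":0},
    {"dx":0,"dy":0,"dz":0.0003,"ax":0,"ay":0,"az":0.055,"gripper":0},
    {"dx":0,"dy":0,"dz":0.0003,"ax":0,"ay":0,"az":0.055,"gripper":0},
    {"dx":0,"dy":0,"dz":0.0003,"ax":0,"ay":0,"az":0.055,"gripper":0},
    {"dx":0,"dy":0,"dz":0.0003,"ax":0,"ay":0,"az":0.055,"gripper":0},
    {"dx":0,"dy":0,"dz":0.0003,"ax":0,"ay":0,"az":0.055,"gripper":0},
    {"dx":0,"dy":0,"dz":0.0003,"ax":0,"ay":0,"az":0.055,"gripper":0},
    {"dx":0,"dy":0,"dz":0.0003,"ax":0,"ay":0,"az":0.055,"gripper":0},
    {"dx":0,"dy":0,"dz":0,"ax":0,"ay":0,"az":0,"gripper":0},
    {"dx":0,"dy":0,"dz":0,"ax":0,"ay":0,"az":0,"gripper":0}
  ]
}}

```text
clock: 5.92
eef_pos: [507.6, 35.1, 146.1]
tool_rot: [-3.141, -0.001, -0.866]
force: [-0.9, -1.3, 6.6]
width: 11.8
gripper_force: 61.8
```

```bash
python3 m.py top wrist
```

```text
5.925 [507.6  35.1 146.1] [-3.141e+00 -1.000e-03 -8.660e-01] [-0.32  0.57  0.28  2.   -0.27  0.61 -2.29] 11.805774560251615
top arm 204 [550.9188898  -18.94593518 111.00868543] -50.85000402734581
bar 4541 ((507.05828857421875, 34.533668518066406), (38.51958084106445, 47.58537292480469), 76.9347152709961) 155.5452736834023
wrist arm 3298 [552.42925664 -18.2585872  112.13308707] -49.53601975678411
```

Arm at about -50°, cup at -49.5°. Releasing and rising, then a check.

>>> {"method": "step_arm", "body": {
  "plan": [
    {"dx":0,"dy":0,"dz":0,"ax":0,"ay":0,"az":0,"gripper":1},
    {"dx":0,"dy":0,"dz":0,"ax":0,"ay":0,"az":0,"gripper":1},
    {"dx":0,"dy":0,"dz":0,"ax":0,"ay":0,"az":0,"gripper":1},
    {"dx":0,"dy":0,"dz":0,"ax":0,"ay":0,"az":0,"gripper":1},
    {"dx":0,"dy":0,"dz":0,"ax":0,"ay":0,"az":0,"gripper":1},
    {"dx":0,"dy":0,"dz":0,"ax":0,"ay":0,"az":0,"gripper":1},
    {"dx":0,"dy":0,"dz":-0.04,"ax":0,"ay":0,"az":0,"gripper":1},
    {"dx":0,"dy":0,"dz":-0.1,"ax":0,"ay":0,"az":0,"gripper":1},
    {"dx":0,"dy":0,"dz":-0.1,"ax":0,"ay":0,"az":0,"gripper":1},
    {"dx":0,"dy":0,"dz":-0.1,"ax":0,"ay":0,"az":0,"gripper":1},
    {"dx":0,"dy":0,"dz":0,"ax":0,"ay":0,"az":0,"gripper":1},
    {"dx":0,"dy":0,"dz":0,"ax":0,"ay":0,"az":0,"gripper":1}
  ]
}}

```text
clock: 7.52
eef_pos: [506.8, 35.6, 247.4]
tool_rot: [3.141, 0.0, -0.866]
force: [-0.7, -0.5, -0.1]
width: 85.1
gripper_force: 0.0
```

```bash
python3 m.py top wrist; cp pics/wrist_7*.png pics/w.png; ls pics
python3 - <<'E'
from h import *
for n in("top","wrist"):
    im=grab(n);P=cloud(im);c=im['color'].astype(int);z=P[...,2]
    d=np.hypot(P[...,0]-566.5,P[...,1]+34.2)
    m=(d<65)&(z>56)&(z<68)&(c[...,2]>c[...,0]+30);x=P[m][:,:2]
    if len(x)>30:
        s=np.linalg.lstsq(np.c_[2*x,np.ones(len(x))],(x**2).sum(1),rcond=None)[0];print(n,len(x),s[:2],np.sqrt(s[2]+s[0]**2+s[1]**2))
E
```

```text
7.525 [506.8  35.6 247.4] [ 3.141  0.    -0.866] [-0.37  0.42  0.35  1.89 -0.19  0.86 -2.36] 85.12017579531734
bar 33 ((519.8801879882812, 17.52943992614746), (13.586932182312012, 8.672386169433594), 23.33419418334961) 153.40951705692146
top arm 204 [550.92051102 -18.94561024 111.26503459] -50.848799539068196
bar 1476 ((506.8218078613281, 34.92839813232422), (13.845759391784668, 55.63084411621094), 40.988037109375) 154.49061214398807
wrist arm 1406 [552.20095666 -18.13710944 112.17952816] -49.61392781202015
crop0.png
side0.png
top0.png
top_0.1.png
top_2.7.png
top_5.9.png
top_7.5.png
w.png
wrist_0.1.png
wrist_2.7.png
wrist_5.9.png
wrist_7.5.png
top 176 [566.70206174 -34.24386733] 42.21264155302697
wrist 1348 [567.45514202 -34.0488006 ] 42.086368267122545
```

View pics/w.png

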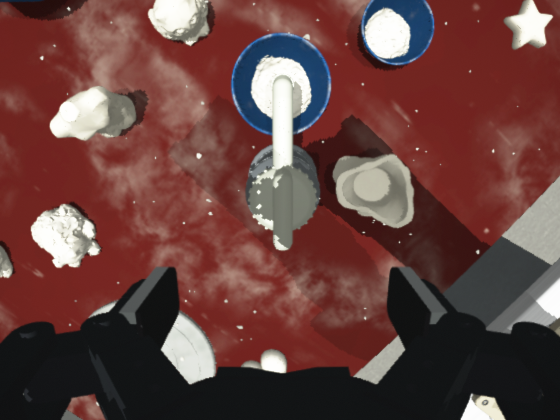

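The wrist picture shows the spout end at (283,85), over the middle of the blue cup at (281,84). The cup has not moved and the gripper is clear, so I'm handing in.

```bash
python3 -c "from cell import ctrl;print(ctrl.finish_job())"
```

```text
the job is handed in; nothing more can be done
None
```

I screwed the head about 50° clockwise, so the spout mouth measures within a few mm of the mixing cup's centre. The cup has not moved, the gripper is clear, and the job is handed in; no verdict came back.

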